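# Show which nut fits the bolt in the vice

### The arm

A 7-joint arm with a two-finger parallel gripper is mounted at the origin on a cart in front of the work surface, level with it; the furniture and walls round the work are solid. World frame = base frame: x ahead of the robot, y to its left, z up, the work surface at z = 0. Lengths are in m, angles in rad, forces in N, time in s.
With the tool pointing down it reaches from about 0.425 to 0.925 m from the base axis. Payload 6.8 kg.
Tool frame: the origin (TCP) lies on the centre line of the jaws, within the pads' length; the fingertips stand 19 mm ahead of it and the grasp point (between the pads) is the TCP; z points along the fingers, y is the line along which they close (so a half turn about z gives the same grasp; the last joint's range is limited). The gripper opens to 85 mm and grips with 20 to 120 N. Pads are 22 mm wide; open, the fingers measure 114 mm over their backs; the gripper's body (76 mm by 85 mm) begins 54 mm behind the grasp point. The pads swing forward as they close: fully open they stand 13 mm farther back than shut.
Start: joints at [-1.373, 0.477, 0.022, 1.555, -0.011, 1.109, -0.083], TCP at [0.203, 0.644, 0.22] pointing down, gripper open.
Joint ranges: [-2.96, 2.96], [-0.34, 2.1], [-1.41, 1.46], [0.24, 2.44], [-1.37, 4.51], [0.17, 1.92], [-2.96, 2.96]. Speed limits (rad/s): [2.39, 2.39, 3.14, 3.14, 3.14, 3.14, 3.14].

### API

Orientations are given as a rotation vector (axis times angle).
In Python, from bench import r gives the robot as it stands. The module is installed in compiled form; this text tells all that it offers.
- The arm moves only by the tool arm_command, never from a script. Its argument "rows" is a list of rows, each an object of numbers: "fingers": the opening, from -1 (shut) to 1 (fully open); "x", "y", "z": the shift along the tool's x, y, z in m; "ax", "ay", "az": the turn, a rotation vector about the tool's x, y, z in degrees. In form: [{"fingers": .., "x": .., "y": .., "z": .., "ax": .., "ay": .., "az": ..}, ...]. A call has 1 to 10 rows; each row shifts and turns the commanded pose from where the row before left it, along the tool's axes as they then stand; what a row does not reach is not made up. A row lasts 1/12 s, in which the tool goes at most 41.7 mm and 7.16 degrees, less where a joint would pass 70% of its speed; a pose out of reach is approached as far as the arm can. A call is refused whole if a number of a shift passes 0.0417 or a number of a turn 7.16, either way. A call with a gripper value outside its range is refused whole. The fingers move at their own pace and stop on an object; "grip_force" is the grip in N (left out, the last holds). Time passes only in rows, so rows that do not move let the fingers close. It gives the time, the measured TCP pose, the force, the opening and the grip force at its end, in the units of the state.
- r.get_obs(): the state, without advancing time (a new reading comes with each control period).
- r.grab_frame(name): name is "scene" or "side" or "wrist"; returns a dict with "frame" (420x560x3 uint8, red, green, blue), "depth" (420x560 float32, m along the optical axis (not along the pixel's ray), 0 where there is no reading), "K" (3x3 intrinsics, pixels), "world_from_camera" (4x4, takes a point from camera to world coordinates). Camera axes: x right, y down, z forward; pixel columns grow to the right and rows downward; lengths in m; the calibration is good to about 2 mm. A picture is of the moment at which its call begins.
- r.hand_in(): hands the job in; it is judged then, once.
The state is a dict: "clock": time; "joints": joint angles; "qvel": joint speeds; "tau": joint torques, N m; "tcp_pos": TCP position; "orientation": TCP orientation; "contact_force": force on the tool from outside, world axes, zero at the start; "moment": the same for the moment, N m; "grip_width": finger opening in m; "gripper_force": force on a finger pad.
Only numpy, scipy, OpenCV 4.12 (cv2) and the standard library are available. Lean on these libraries where they do the work, as an engineer would, in place of code of your own. Each camera call takes 0.05 s, during which the arm holds its last target. There are 200 camera calls.

### The job

Push the lid of the nut case fully open with the fingertips against its raised lip, then show me which nut in the case fits the bolt clamped in the vice: point straight down at the middle of that nut, fingertips about 2 cm above it. Dwell there for at least three seconds and finish still pointing at it; touch none of the nuts and washers in the case nor the bolt, and leave the things lying on the bench where they are.

Things in the scene. Friction and masses are not known exactly. Their poses are not given: they have to be found in the camera images.
- nut_case: flat grey case 135 (x) x 160 (y) x 37 mm, fixed to the bench, 2 x 3 black compartments with one nut or washer each. Origin: centre of its underside, on the bench (z = 0); +x is the way its lid opens (roughly away from the robot). Compartment centres x -37, +17, y -50, 0, +50 mm; floor at 4 mm, dividers to 26, front wall (x -67) to 28, side rails (|y| 66 to 80) to 37 mm high
- case_lid (a joint): the case's flat sheet-steel lid, sliding in the side rails: 0 = shut, 0.115 m = fully open at its end stop (it then sticks out behind the case and all compartments are uncovered). Starts shut or up to 12 mm open, slides with about 1.2 N of friction, stays where it is left. Its top face is 32.5 mm above the bench
- lid_lip (a point): middle of the front face of the lid's lip, an upright folded edge 112 mm wide (along the case's y) at the lid's edge nearest the robot; this point is 38.5 mm above the bench, the lip's top edge 44.5 mm; behind it a slope runs down to the lid. Moves with the lid; pushing it along the case's +x opens the lid
- nut_m20: hexagon nut, the second largest in the case: 33 mm over corners, 29 over flats, 16 mm high, steel, bore for a 20 mm thread: it fits the bolt. Lies flat and loose in any one of the compartments. Origin: centre of its underside
- nut_m24: hexagon nut, the largest: 41.6 mm over corners, 36 over flats, 19 mm high, 24 mm bore, too big for the bolt. Lies flat in another compartment. Origin: centre of its underside
- nut_m16: hexagon nut, 27 mm over corners, 23 over flats, 12 mm high, for a 16 mm thread, too small. Lies flat in another compartment. Origin: centre of its underside
- nut_m12: hexagon nut, the smallest: 20.8 mm over corners, 18 over flats, 10 mm high, 12 mm bore, too small. Lies flat in another compartment. Origin: centre of its underside
- washer_m20: flat round steel washer (no nut), 37 mm outside, 21 mm hole, 4 mm thick, in another compartment. Origin: centre of its underside
- washer_m12: flat round steel washer (no nut), 24 mm outside, 13 mm hole, 4 mm thick, in another compartment. Origin: centre of its underside
- bolt_m20: hexagon bolt with a 20 mm shank, head (30 x 26 x 12 mm) clamped in the jaws of the bench vice to the left behind the case, its shank standing 56 mm up to 196 mm above the bench. Origin: centre of the head's underside, z along the shank. Fixed
- scraper: scraper with wooden handle, 225 x 60 x 16 mm, lying loose on the bench in front of the vice. Origin: centre of its underside, blade to its -y, handle to its +y
- the_hand_brush: wooden bench brush, 220 x 53 x 46 mm, lying loose to the left of the vice. Origin: centre of its underside, long axis y
- marker_pen: dark marker pen, 132 mm long, 17 mm thick, lying loose on the bench at the left. Origin: centre of its underside, long axis y

How it is judged:
On the way, in this order (a step that is already met when the one before it is completed fails the run):
1. the lid is pushed fully open (value of joint case_lid above 0.106 m), for 0.2 s.
2. the fingertips point down at the 20 mm nut from just above it and dwell there for three seconds (horizontal distance between the grasp point and nut_m20 below 0.015 m and z of the grasp point in the frame of nut_m20 between 0.026 and 0.09 m), for 2.8 s.
At the end, for the whole second after the job is handed in: The lid is within 9 mm of fully open; the grasp point between the fingertips is within 15 mm of straight above the middle of the 20 mm nut, fingertips clear of it and no more than about 5 cm above its top; the nut still lies where it lay (all of step 2 and value of joint case_lid above 0.106 m and distance of each of nut_m20, nut_m24, nut_m16, nut_m12, washer_m20, washer_m12 from where it was at the start of the episode below 0.008 m and distance of each of scraper, the_hand_brush, marker_pen from where it was at the start of the episode below 0.02 m); the robot touches nothing.
It fails at once if a nut or washer in the case, or the bolt, is touched (contact force between any of the fingers, the arm and nut_m20 above 0.3 N or contact force between any of the fingers, the arm and nut_m24 above 0.3 N or contact force between any of the fingers, the arm and nut_m16 above 0.3 N or contact force between any of the fingers, the arm and nut_m12 above 0.3 N or contact force between any of the fingers, the arm and washer_m20 above 0.3 N or contact force between any of the fingers, the arm and washer_m12 above 0.3 N or contact force between any of the fingers, the arm and bolt_m20 above 0.3 N).
It fails at once if a nut or washer is moved or lifted (distance of any of nut_m20, nut_m24, nut_m16, nut_m12, washer_m20, washer_m12 from where it was at the start of the episode above 0.008 m).
It fails at once if a thing lying on the bench is moved (distance of any of scraper, the_hand_brush, marker_pen from where it was at the start of the episode above 0.02 m).
It also fails if it takes over 42 s, if anything falls off the work surface, if the arm or the gripper's body presses on something with over 40 N, if the wrist force passes 120 N, or if a joint passes its speed limit or range.

## Working session

There is one attempt and no reset: what is moved stays moved. The work goes in short steps, Python scripts to look and compute and a tool call to move; the robot and the scene stay as the last step left them, time stands still between calls to the robot, and variables do not carry over. Pictures are saved under pics/ and viewed, at most 10 in all, crops included, and the job is handed in when it is done.

Besides the shell and the picture viewer there is one more tool, called after "Emit:" in YAML: its name, and indented under it one key for each argument. arm_command: Moves the arm, as the interface text tells. Its arguments: {"type":"object","properties":{"rows":{"type":"array"},"grip_force":{"type":"number"}},"required":["rows"]}

```bash
mkdir -p pics
cat > h.py <<'E'
import numpy as np, cv2
from bench import r
from scipy.spatial.transform import Rotation as R
def grab(n,save=None):
    f=r.grab_frame(n)
    if save: cv2.imwrite('pics/'+save,f['frame'][:,:,::-1])
    np.savez('pics/'+n+'.npz',**f)
    return f
def pts(f):
    d=f['depth'];v,u=np.mgrid[:d.shape[0],:d.shape[1]];K=f['K']
    c=np.stack([(u-K[0,2])/K[0,0]*d,(v-K[1,2])/K[1,1]*d,d],-1);T=f['world_from_camera']
    return c@T[:3,:3].T+T[:3,3]
def ray(f,u,v,z):
    K=f['K'];T=f['world_from_camera'];d=T[:3,:3]@np.array([(u-K[0,2])/K[0,0],(v-K[1,2])/K[1,1],1]);o=T[:3,3]
    return o+d*(z-o[2])/d[2]
E
python3 - <<'E'
from h import *
a=grab('scene');b=grab('side')
cv2.imwrite('pics/a.png',a['frame'][:,:,::-1]);cv2.imwrite('pics/b.png',b['frame'][:,:,::-1])
for f in(a,b):print(f['world_from_camera'].round(3))
print(r.get_obs())
E
```

```text
[[ 0.732 -0.357  0.58  -0.181]
 [-0.681 -0.391  0.619 -0.777]
 [ 0.006 -0.848 -0.53   0.799]
 [ 0.     0.     0.     1.   ]]
[[-0.98  -0.132  0.152  0.451]
 [-0.201  0.606 -0.77   0.706]
 [ 0.009 -0.785 -0.62   0.666]
 [ 0.     0.     0.     1.   ]]
{'clock': 0.1, 'joints': array([-1.37312533,  0.47772235,  0.02234963,  1.55632882, -0.01151447,
        1.10933772, -0.08307297]), 'qvel': array([ 0.0006886 , -0.00278515, -0.00064635, -0.0035421 ,  0.00033562,
       -0.00153898,  0.00199916]), 'tau': array([ 3.54030504e-03, -5.97758174e+01,  1.61331598e+00, -2.81958032e+01,
        1.28253963e-02,  5.02180381e-03, -2.63543129e-06]), 'tcp_pos': array([0.20303917, 0.64315767, 0.21882984]), 'orientation': array([-4.78359306e-01, -3.10481424e+00,  2.61051331e-03]), 'contact_force': array([0.54809831, 0.21964429, 0.01525713]), 'moment': array([ 0.0592634 , -0.02852055, -0.00442467]), 'gripper_force': 0.0, 'grip_width': 0.08538158259587936}
```

View pics/a.png

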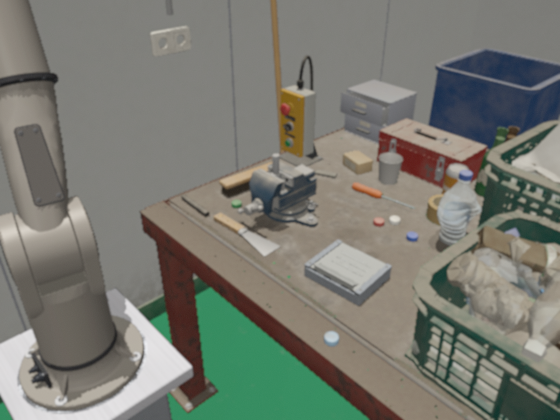

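View pics/b.png

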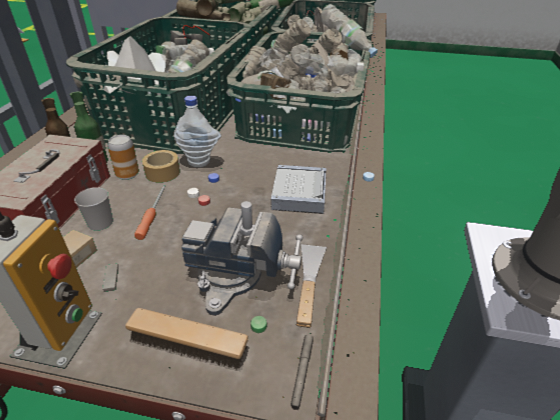

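The scene view shows the case at about (347,270), with the vice at (280,190) and the bolt at (276,163). In the side view the case is at (300,188), the bolt at (246,215) and the scraper at (310,285). Next I'll measure the case from depth.

```bash
python3 - <<'E'
from h import *
for n,(u,v) in(('scene',(347,270)),('side',(300,188))):
    f=np.load('pics/'+n+'.npz');P=pts(f);c=P[v,u];print(n,c.round(3))
    m=(f['depth']>0)&(np.abs(P[...,:2]-c[:2]).max(-1)<.16)&(P[...,2]>.022)&(P[...,2]<.05)
    k,l,s,_=cv2.connectedComponentsWithStats(m.astype(np.uint8));L=l==l[v-6:v+6,u-6:u+6].max()
    q=P[L];rc=cv2.minAreaRect(q[:,:2].astype(np.float32));print(L.sum(),rc,cv2.boxPoints(rc).round(3).tolist(),np.percentile(q[:,2],[2,50,98]))
    hi=P[L&(P[...,2]>.0395)];print('lip',len(hi));
    if len(hi)>5: print(cv2.minAreaRect(hi[:,:2].astype(np.float32)),hi.mean(0))
    ys,xs=np.nonzero(L);x0,y0=xs.min()-15,ys.min()-15
    cr=f['frame'][y0:ys.max()+15,x0:xs.max()+15,::-1];print(x0,y0)
    cv2.imwrite(f'pics/c_{n}.png',cv2.resize(cr,None,fx=5,fy=5,interpolation=2))
    for nm,(u,v) in dict(scene=dict(bolt=(276,158),scr=(245,232)),side=dict(bolt=(246,207),scr=(308,290),vice=(268,240),handle=(297,258)))[n].items(): print(nm,P[v,u].round(3))
E
cd pics; python3 -c "
import cv2,numpy as np
a=cv2.imread('c_scene.png');b=cv2.imread('c_side.png');h=max(a.shape[0],b.shape[0])
p=lambda i:cv2.copyMakeBorder(i,0,h-i.shape[0],0,0,0)
o=np.hstack([p(a),p(b)]);s=min(800/o.shape[1],600/h);cv2.imwrite('c.png',cv2.resize(o,None,fx=s,fy=s))"
```

```text
scene [ 0.572 -0.196  0.033]
2704 ((0.5829082727432251, -0.18701890110969543), (0.14187313616275787, 0.16413067281246185), 5.751506328582764) [[0.5040000081062317, -0.1120000034570694], [0.5210000276565552, -0.2759999930858612], [0.6620000004768372, -0.2619999945163727], [0.6449999809265137, -0.09799999743700027]] [0.02355618 0.03412188 0.04408384]
lip 248
((0.5820504426956177, -0.1881740689277649), (0.12869833409786224, 0.15920491516590118), 4.355948448181152) [ 0.54256577 -0.19780373  0.04221841]
289 225
bolt [0.631 0.12  0.192]
scr [0.511 0.113 0.012]
side [ 0.575 -0.165  0.032]
1961 ((0.5792127251625061, -0.1839168667793274), (0.13656587898731232, 0.16605645418167114), 5.344638347625732) [[0.503000020980835, -0.1080000028014183], [0.5189999938011169, -0.27300000190734863], [0.6549999713897705, -0.25999999046325684], [0.6389999985694885, -0.0949999988079071]] [0.02463887 0.03335314 0.04321523]
lip 124
((0.5752185583114624, -0.18250209093093872), (0.1153382733464241, 0.15078912675380707), 4.364151954650879) [ 0.52883592 -0.18498735  0.0423341 ]
256 150
bolt [0.63  0.14  0.196]
scr [0.504 0.158 0.016]
vice [0.587 0.151 0.132]
handle [0.532 0.134 0.078]
```

View pics/c.png

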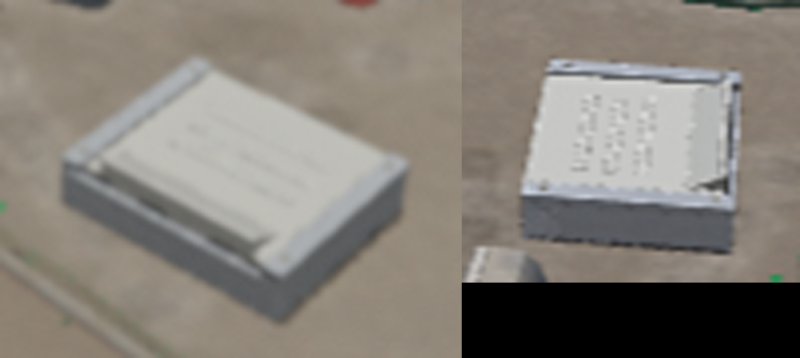

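Case centre is about (0.581,-0.185) with yaw about 5.5°. I'll turn the tool to the case axes (tool x = -case x, tool y = case y), raise it and go round clear of the vice.

Emit:
arm_command:
  rows:
    - {"fingers":-1,"z":-0.0075,"az":-5.75}
    - {"fingers":-1,"z":-0.0075,"az":-5.75}
    - {"fingers":-1,"z":-0.0075,"az":-5.75}
    - {"fingers":-1,"z":-0.0075,"az":-5.75}
    - {"fingers":-1,"x":-0.017,"y":-0.036}
    - {"fingers":-1,"x":-0.017,"y":-0.036}
    - {"fingers":-1,"x":-0.017,"y":-0.036}
    - {"fingers":-1,"x":-0.017,"y":-0.036}
    - {"fingers":-1,"x":-0.017,"y":-0.036}
    - {"fingers":-1,"x":-0.017,"y":-0.036}

```text
validation failed for argument at $.ro...
```

Emit:
arm_command:
  rows:
    - {"fingers":-1,"x":0,"y":0,"z":-0.0075,"ax":0,"ay":0,"az":-5.75}
    - {"fingers":-1,"x":0,"y":0,"z":-0.0075,"ax":0,"ay":0,"az":-5.75}
    - {"fingers":-1,"x":0,"y":0,"z":-0.0075,"ax":0,"ay":0,"az":-5.75}
    - {"fingers":-1,"x":0,"y":0,"z":-0.0075,"ax":0,"ay":0,"az":-5.75}
    - {"fingers":-1,"x":-0.017,"y":-0.036,"z":0,"ax":0,"ay":0,"az":0}
    - {"fingers":-1,"x":-0.017,"y":-0.036,"z":0,"ax":0,"ay":0,"az":0}
    - {"fingers":-1,"x":-0.017,"y":-0.036,"z":0,"ax":0,"ay":0,"az":0}
    - {"fingers":-1,"x":-0.017,"y":-0.036,"z":0,"ax":0,"ay":0,"az":0}
    - {"fingers":-1,"x":-0.017,"y":-0.036,"z":0,"ax":0,"ay":0,"az":0}
    - {"fingers":-1,"x":-0.017,"y":-0.036,"z":0,"ax":0,"ay":0,"az":0}

```text
clock: 0.93
tcp_pos: [0.3259, 0.4363, 0.2494]
orientation: [0.15, -3.138, 0.001]
contact_force: [0.7, -0.3, -0.2]
grip_width: -0.0002
gripper_force: 0.0
```

Emit:
arm_command:
  rows:
    - {"fingers":-1,"x":-0.0115,"y":-0.036,"z":0,"ax":0,"ay":0,"az":0}
    - {"fingers":-1,"x":-0.0115,"y":-0.036,"z":0,"ax":0,"ay":0,"az":0}
    - {"fingers":-1,"x":-0.0115,"y":-0.036,"z":0,"ax":0,"ay":0,"az":0}
    - {"fingers":-1,"x":-0.0115,"y":-0.036,"z":0,"ax":0,"ay":0,"az":0}
    - {"fingers":-1,"x":-0.0115,"y":-0.036,"z":0,"ax":0,"ay":0,"az":0}
    - {"fingers":-1,"x":-0.0115,"y":-0.036,"z":0,"ax":0,"ay":0,"az":0}
    - {"fingers":-1,"x":-0.0115,"y":-0.036,"z":0,"ax":0,"ay":0,"az":0}
    - {"fingers":-1,"x":-0.0115,"y":-0.036,"z":0,"ax":0,"ay":0,"az":0}
    - {"fingers":-1,"x":-0.0115,"y":-0.036,"z":0,"ax":0,"ay":0,"az":0}

```text
clock: 1.68
tcp_pos: [0.4594, 0.1239, 0.2496]
orientation: [0.15, -3.138, -0.0]
contact_force: [0.2, -0.6, -0.1]
grip_width: -0.0
gripper_force: 0.0
```

Emit:
arm_command:
  rows:
    - {"fingers":-1,"x":0.001,"y":-0.035,"z":0,"ax":0,"ay":0,"az":0}
    - {"fingers":-1,"x":0.001,"y":-0.035,"z":0,"ax":0,"ay":0,"az":0}
    - {"fingers":-1,"x":0.001,"y":-0.035,"z":0,"ax":0,"ay":0,"az":0}
    - {"fingers":-1,"x":0.001,"y":-0.035,"z":0,"ax":0,"ay":0,"az":0}
    - {"fingers":-1,"x":0.001,"y":-0.035,"z":0,"ax":0,"ay":0,"az":0}
    - {"fingers":-1,"x":0.001,"y":-0.035,"z":0,"ax":0,"ay":0,"az":0}
    - {"fingers":-1,"x":0.001,"y":-0.035,"z":0,"ax":0,"ay":0,"az":0}
    - {"fingers":-1,"x":0.001,"y":-0.035,"z":0,"ax":0,"ay":0,"az":0}
    - {"fingers":-1,"x":0.001,"y":-0.035,"z":0,"ax":0,"ay":0,"az":0}
    - {"fingers":-1,"x":0,"y":0,"z":0,"ax":0,"ay":0,"az":0}

```text
clock: 2.52
tcp_pos: [0.4792, -0.1961, 0.25]
orientation: [-0.136, 3.138, -0.006]
contact_force: [0.5, -0.4, -0.1]
grip_width: -0.0001
gripper_force: 0.0
```

Run:
```python
from h import *
f=grab('wrist','w1.png');P=pts(f);T=f['world_from_camera'];print(T.round(3));o=r.get_obs();print(o['tcp_pos'],o['orientation'],o['joints'].round(2))
m=(P[...,2]>.0385)&(P[...,2]<.05)&(abs(P[...,0]-.53)<.05)&(abs(P[...,1]+.19)<.08)
q=P[m];print(len(q),cv2.minAreaRect(q[:,:2].astype(np.float32)) if len(q)>5 else '')
```

```text
[[-0.087  0.958  0.274  0.409]
 [ 0.996  0.085  0.019 -0.202]
 [-0.005  0.275 -0.961  0.404]
 [ 0.     0.     0.     1.   ]]
[ 0.4795116  -0.19260157  0.2496127 ] [ 1.39203756e-01 -3.13800977e+00  2.49771877e-03] [-0.18  0.19  0.52  1.92 -0.11  1.05  2.04]
1149 ((0.5362449884414673, -0.18980547785758972), (0.15561652183532715, 0.07007133215665817), 85.40430450439453)
```

View pics/w1.png

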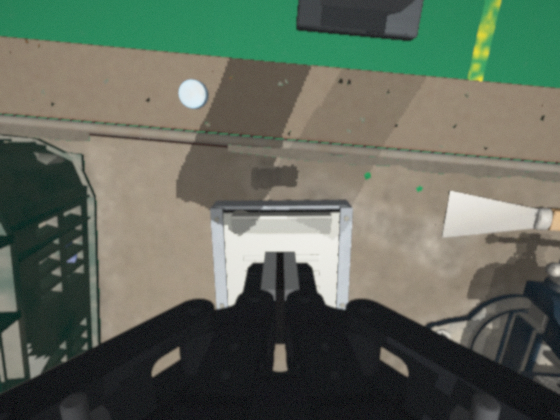

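The wrist view shows the case front edge at row 205, columns 212 to 350. The lip's dark front is at about row 211, columns 224 to 340.

Run:
```python
from h import *
f=dict(np.load('pics/wrist.npz'))
for p,z in [((212,207),.037),((351,204),.037),((224,213),.0445),((340,211),.0445),((217,300),.037),((345,300),.037)]: print(p,ray(f,*p,z).round(4))
g=f['frame'][195:245].astype(int).sum(2)//3
for c in (245,310):print(c,g[:,c])
```

```text
(212, 207) [ 0.5185 -0.2694  0.037 ]
(351, 204) [ 0.5014 -0.1155  0.037 ]
(224, 213) [ 0.5219 -0.2546  0.0445]
(340, 211) [ 0.5084 -0.1281  0.0445]
(217, 300) [ 0.6349 -0.2595  0.037 ]
(345, 300) [ 0.621  -0.1054  0.037 ]
245 [ 92  89  92  92  90  80  75  73  73  77  86 105 121 113  86  63  71  81
  80  86  96 121 136 138 132 125 125 123 126 126 124 123 125 124 125 131
 150 178 210 225 229 233 231 231 231 232 231 231 230 230]
310 [119 121 120 115 106  89  77  78  73  88 121 160 170 141  97  56  47  62
  78  88 127 173 194 188 176 178 176 178 177 176 178 181 189 196 199 198
 199 203 219 230 234 235 234 235 236 234 234 233 234 234]
```

Emit:
arm_command:
  rows:
    - {"fingers":-1,"x":0,"y":0,"z":0.039,"ax":0,"ay":0,"az":0}
    - {"fingers":-1,"x":0,"y":0,"z":0.039,"ax":0,"ay":0,"az":0}
    - {"fingers":-1,"x":0,"y":0,"z":0.039,"ax":0,"ay":0,"az":0}
    - {"fingers":-1,"x":0,"y":0,"z":0.039,"ax":0,"ay":0,"az":0}
    - {"fingers":-1,"x":0,"y":0,"z":0.039,"ax":0,"ay":0,"az":0}
    - {"fingers":-1,"x":0,"y":0,"z":0,"ax":0,"ay":0,"az":0}
    - {"fingers":-1,"x":0,"y":0,"z":0,"ax":0,"ay":0,"az":0}
    - {"fingers":-1,"x":0,"y":0,"z":0,"ax":0,"ay":0,"az":0}

```text
clock: 3.23
tcp_pos: [0.4815, -0.1886, 0.0563]
orientation: [-0.151, 3.136, -0.0]
contact_force: [0.7, 0.2, 0.2]
grip_width: 0.0002
gripper_force: 0.0
```

Emit:
arm_command:
  rows:
    - {"fingers":-1,"x":-0.01,"y":0,"z":0,"ax":0,"ay":0,"az":0}
    - {"fingers":-1,"x":-0.01,"y":0,"z":0,"ax":0,"ay":0,"az":0}
    - {"fingers":-1,"x":-0.01,"y":0,"z":0,"ax":0,"ay":0,"az":0}
    - {"fingers":-1,"x":-0.01,"y":0,"z":0,"ax":0,"ay":0,"az":0}
    - {"fingers":-1,"x":-0.01,"y":0,"z":0,"ax":0,"ay":0,"az":0}

```text
clock: 3.65
tcp_pos: [0.5323, -0.1836, 0.0555]
orientation: [-0.151, 3.136, -0.0]
contact_force: [-0.1, -1.0, 0.1]
grip_width: -0.0
gripper_force: 0.0
```

Run:
```python
from h import *
f=grab('side','s2.png');g=grab('scene')
a=cv2.resize(f['frame'][120:240,240:370,::-1],None,fx=4,fy=4);b=cv2.resize(g['frame'][200:320,280:410,::-1],None,fx=3,fy=3)
o=np.zeros((480,520),np.uint8);cv2.imwrite('pics/s2.png',cv2.resize(np.hstack([a,cv2.copyMakeBorder(b,0,120,0,0,0)]),None,fx=.87,fy=.87))
```

```text
(no output)
```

View pics/s2.png

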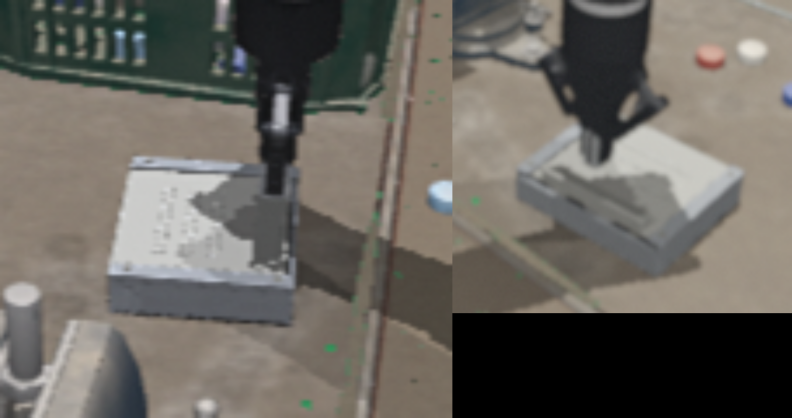

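Both views show the shut fingertips close to the lip: side about (318,175), scene about (335,262). It's not clear whether they're in front of it, so I'll check that numerically.

Run:
```python
from h import *
a=dict(np.load('pics/scene.npz'));b=dict(np.load('pics/side.npz'))
for f,p in((a,(334.6,262)),(b,(318,175.5))):
    print([ray(f,*p,z).round(3) for z in(.037,.05,.06)])
    P=pts(f); c=np.array([.581,-.185]);cx=np.array([.995,.1]);cy=np.array([-.1,.995])
    X=(P[...,:2]-c)@cx;Y=(P[...,:2]-c)@cy;Z=P[...,2]
    for z0,z1 in((.040,.046),(.046,.06),(.06,.08)):
        m=(abs(X)<.09)&(abs(Y)<.06)&(Z>z0)&(Z<z1);print(z0,m.sum(),np.percentile(X[m],[2,20,50,80,98]).round(3),np.percentile(Y[m],[2,50,98]).round(3)) if m.sum() else 0
```

```text
[array([ 0.569, -0.159,  0.037]), array([ 0.556, -0.17 ,  0.05 ]), array([ 0.546, -0.178,  0.06 ])]
0.04 154 [-0.062 -0.06  -0.057 -0.052 -0.046] [-0.057 -0.007  0.05 ]
0.046 11 [-0.062 -0.062 -0.061 -0.059 -0.058] [-0.055 -0.006  0.025]
0.06 32 [-0.056 -0.055 -0.053 -0.05  -0.04 ] [-0.008  0.001  0.017]
[array([ 0.536, -0.226,  0.037]), array([ 0.534, -0.207,  0.05 ]), array([ 0.533, -0.192,  0.06 ])]
0.04 77 [-0.063 -0.061 -0.058 -0.054 -0.051] [-0.023  0.018  0.056]
0.046 1 [-0.061 -0.061 -0.061 -0.061 -0.061] [0.047 0.047 0.047]
0.06 28 [-0.061 -0.058 -0.051 -0.043 -0.04 ] [0.01  0.015 0.021]
```

Run:
```python
from h import *
a=dict(np.load('pics/scene.npz'));b=dict(np.load('pics/side.npz'))
for f,us,v0 in((a,(333,335,337),245),(b,(317,319,321),155)):
    P=pts(f)
    for u in us:
        print(u,[(v,*(P[v,u]*1000).round().astype(int),f['frame'][v,u].sum()//3) for v in range(v0,v0+32,2)])
o=np.hstack([cv2.resize(b['frame'][140:200,285:345,::-1],(390,390),interpolation=0),cv2.resize(a['frame'][230:290,305:365,::-1],(390,390),interpolation=0)])
cv2.imwrite('pics/z.png',o)
print(r.get_obs()['tcp_pos'])
```

```text
333 [(245, np.int64(534), np.int64(-179), np.int64(116), np.uint64(38)), (247, np.int64(527), np.int64(-186), np.int64(118), np.uint64(38)), (249, np.int64(527), np.int64(-186), np.int64(113), np.uint64(47)), (251, np.int64(526), np.int64(-187), np.int64(108), np.uint64(79)), (253, np.int64(525), np.int64(-188), np.int64(103), np.uint64(100)), (255, np.int64(526), np.int64(-188), np.int64(97), np.uint64(102)), (257, np.int64(525), np.int64(-189), np.int64(92), np.uint64(100)), (259, np.int64(525), np.int64(-190), np.int64(87), np.uint64(102)), (261, np.int64(527), np.int64(-189), np.int64(80), np.uint64(104)), (263, np.int64(526), np.int64(-190), np.int64(75), np.uint64(129)), (265, np.int64(561), np.int64(-161), np.int64(33), np.uint64(176)), (267, np.int64(554), np.int64(-168), np.int64(35), np.uint64(171)), (269, np.int64(552), np.int64(-170), np.int64(31), np.uint64(116)), (271, np.int64(540), np.int64(-180), np.int64(38), np.uint64(93)), (273, np.int64(532), np.int64(-187), np.int64(41), np.uint64(102)), (275, np.int64(522), np.int64(-196), np.int64(45), np.uint64(112))]
335 [(2
[... 4763 characters left out ...]
.int64(525), np.int64(-170), np.int64(102), np.uint64(40)), (169, np.int64(525), np.int64(-170), np.int64(96), np.uint64(51)), (171, np.int64(524), np.int64(-170), np.int64(90), np.uint64(64)), (173, np.int64(524), np.int64(-168), np.int64(85), np.uint64(66)), (175, np.int64(524), np.int64(-172), np.int64(76), np.uint64(81)), (177, np.int64(526), np.int64(-214), np.int64(42), np.uint64(88)), (179, np.int64(525), np.int64(-207), np.int64(40), np.uint64(84)), (181, np.int64(524), np.int64(-193), np.int64(43), np.uint64(85)), (183, np.int64(523), np.int64(-185), np.int64(42), np.uint64(89)), (185, np.int64(522), np.int64(-176), np.int64(42), np.uint64(80))]
[ 0.5328635  -0.18321788  0.05505662]
```

View pics/z.png

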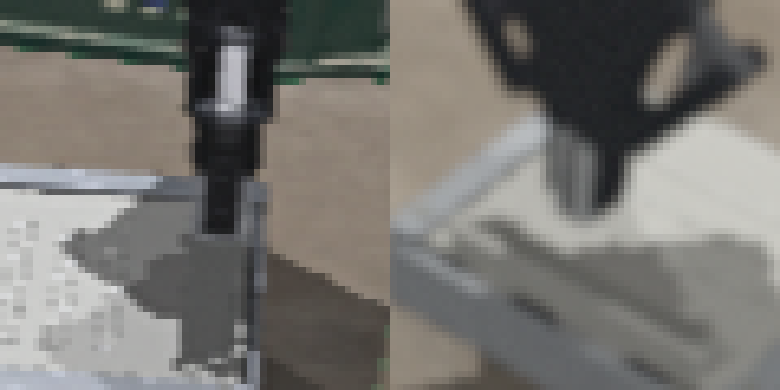

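The fingertip's lower end shows at z≈0.073 in both cameras. From the reported TCP it should be at about 0.036, so the fingertips are still above the lip and have passed over it without touching. I'll check the height against the wrist camera, before and now.

Run:
```python
from h import *
f0=dict(np.load('pics/wrist.npz'));f1=grab('wrist')
for f in(f0,f1):
    P=pts(f);print(f['world_from_camera'][:3,3].round(3),f['world_from_camera'][:3,2].round(3))
    for b in((100,150,150,175),(230,330,238,246),(360,420,210,240),(40,160,80,100)):
        q=P[b[2]:b[3],b[0]:b[1]].reshape(-1,3);print(b,np.median(q,0).round(4))
for n in('scene','side'):
    f=dict(np.load(f'pics/{n}.npz'));P=pts(f);m=(f['depth']>0)&(abs(P[...,0]-.52)<.03)&(abs(P[...,1]+.02)<.04);print(n,'bench z',np.median(P[m][:,2]).round(4))
o=r.get_obs();print(o['tcp_pos'],o['joints'].round(3),o['grip_width'])
```

```text
[ 0.409 -0.202  0.404] [ 0.274  0.019 -0.961]
(100, 150, 150, 175) [ 4.831e-01 -3.812e-01  2.000e-04]
(230, 330, 238, 246) [ 0.5546 -0.1906  0.0324]
(360, 420, 210, 240) [ 5.326e-01 -5.530e-02 -2.000e-04]
(40, 160, 80, 100) [ 4.039e-01 -4.059e-01  2.000e-04]
[ 0.463 -0.19   0.209] [ 0.276  0.026 -0.961]
(100, 150, 150, 175) [ 5.023e-01 -2.817e-01  1.000e-04]
(230, 330, 238, 246) [ 0.5291 -0.1837  0.0398]
(360, 420, 210, 240) [ 0.5169 -0.1246  0.0364]
(40, 160, 80, 100) [ 4.614e-01 -2.981e-01  1.000e-04]
scene bench z 0.0009
side bench z 0.0005
[ 0.53129816 -0.18356155  0.05473699] [-0.087  0.537  0.402  1.98  -0.321  0.686  2.182] -0.00017909324291831723
```

Run:
```python
from h import *
f=dict(np.load('pics/wrist.npz'));P=pts(f)
for u in(268,280,292):print(u,[(v,*(P[v,u]*1000).round().astype(int).tolist()) for v in range(244,300,4)])
```

```text
268 [(244, 532, -190, 39), (248, 535, -189, 37), (252, 522, -189, 72), (256, 522, -189, 77), (260, 522, -189, 81), (264, 522, -189, 85), (268, 522, -189, 87), (272, 522, -189, 91), (276, 521, -189, 95), (280, 521, -188, 98), (284, 522, -188, 99), (288, 522, -188, 103), (292, 520, -188, 109), (296, 521, -188, 110)]
280 [(244, 531, -183, 38), (248, 534, -183, 37), (252, 521, -184, 72), (256, 521, -184, 77), (260, 521, -184, 80), (264, 521, -184, 85), (268, 521, -184, 88), (272, 521, -184, 91), (276, 521, -184, 94), (280, 521, -184, 98), (284, 521, -184, 102), (288, 521, -184, 104), (292, 522, -184, 104), (296, 524, -184, 104)]
292 [(244, 530, -177, 40), (248, 533, -177, 38), (252, 521, -179, 72), (256, 520, -179, 77), (260, 521, -179, 80), (264, 521, -179, 84), (268, 521, -179, 87), (272, 521, -180, 91), (276, 521, -180, 94), (280, 521, -180, 98), (284, 521, -180, 101), (288, 521, -180, 103), (292, 520, -180, 108), (296, 520, -180, 110)]
```

Emit:
arm_command:
  rows:
    - {"fingers":-1,"x":0.025,"y":0,"z":0,"ax":0,"ay":0,"az":0}
    - {"fingers":-1,"x":0.025,"y":0,"z":0,"ax":0,"ay":0,"az":0}
    - {"fingers":-1,"x":0,"y":0,"z":0.01,"ax":0,"ay":0,"az":0}
    - {"fingers":-1,"x":0,"y":0,"z":0.01,"ax":0,"ay":0,"az":0}
    - {"fingers":-1,"x":0,"y":0,"z":0,"ax":0,"ay":0,"az":0}
    - {"fingers":-1,"x":0,"y":0,"z":0,"ax":0,"ay":0,"az":0}

```text
clock: 4.3
tcp_pos: [0.4807, -0.1884, 0.0341]
orientation: [0.151, -3.137, -0.0]
contact_force: [0.9, -0.2, -0.1]
grip_width: -0.0001
gripper_force: 0.0
```

Run:
```python
from h import *
o=r.get_obs();print(o['tcp_pos'],o['contact_force'])
c=np.array([.581,-.185]);cx=np.array([.995,.1]);cy=np.array([-.1,.995])
for n in('scene','side'):
    f=grab(n);P=pts(f);X=(P[...,:2]-c)@cx;Y=(P[...,:2]-c)@cy;Z=P[...,2]
    t=(o['tcp_pos'][:2]-c);t=np.array([t@cx,t@cy])
    m=(abs(X-t[0])<.03)&(abs(Y-t[1])<.03)&(Z>.03)&(X<-.07);q=P[m];print(n,t.round(3),m.sum(),np.sort(Z[m])[:12].round(3))
    v,u=np.nonzero(m);k=np.argsort(Z[m])[:12];print(list(zip(u[k].tolist(),v[k].tolist())),X[m][k].round(3),Y[m][k].round(3))
```

```text
[ 0.4806669  -0.18841883  0.0340817 ] [ 0.85015962 -0.15127919 -0.06586111]
scene [-0.1    0.007] 1413 [0.046 0.05  0.05  0.05  0.051 0.051 0.051 0.052 0.053 0.054 0.054 0.054]
[(320, 283), (319, 283), (318, 283), (318, 282), (315, 281), (320, 282), (316, 281), (317, 282), (317, 281), (323, 281), (321, 281), (315, 280)] [-0.102 -0.107 -0.109 -0.106 -0.109 -0.104 -0.108 -0.109 -0.108 -0.1
 -0.103 -0.11 ] [ 0.    -0.001  0.001  0.003  0.009 -0.001  0.007  0.003  0.005 -0.006
 -0.003  0.009]
side [-0.1    0.007] 686 [0.046 0.047 0.048 0.049 0.049 0.049 0.05  0.051 0.052 0.052 0.053 0.054]
[(336, 184), (335, 184), (339, 184), (340, 184), (338, 184), (337, 184), (341, 184), (335, 183), (334, 183), (341, 183), (342, 183), (334, 182)] [-0.097 -0.094 -0.105 -0.107 -0.102 -0.099 -0.11  -0.094 -0.091 -0.109
 -0.112 -0.091] [0.011 0.013 0.013 0.014 0.014 0.015 0.015 0.014 0.016 0.014 0.014 0.013]
```

All three cameras agree that the shut fingertips sit about 16 mm above the reported TCP height, so the real tip is now at about 0.050. I'll go 13 mm lower and push.

Emit:
arm_command:
  rows:
    - {"fingers":-1,"x":0,"y":-0.006,"z":0.013,"ax":0,"ay":0,"az":0}
    - {"fingers":-1,"x":0,"y":0,"z":0,"ax":0,"ay":0,"az":0}
    - {"fingers":-1,"x":-0.01,"y":0,"z":0,"ax":0,"ay":0,"az":0}
    - {"fingers":-1,"x":-0.01,"y":0,"z":0,"ax":0,"ay":0,"az":0}
    - {"fingers":-1,"x":-0.01,"y":0,"z":0,"ax":0,"ay":0,"az":0}
    - {"fingers":-1,"x":-0.01,"y":0,"z":0,"ax":0,"ay":0,"az":0}
    - {"fingers":-1,"x":-0.01,"y":0,"z":0,"ax":0,"ay":0,"az":0}
    - {"fingers":-1,"x":-0.01,"y":0,"z":0,"ax":0,"ay":0,"az":0}

```text
clock: 5.07
tcp_pos: [0.5419, -0.1886, 0.0219]
orientation: [-0.151, 3.138, 0.0]
contact_force: [-1.8, -0.5, 2.0]
grip_width: 0.0002
gripper_force: 0.8
```

```bash
cat > m.py <<'E'
from h import *
o=r.get_obs();print(o['tcp_pos'],o['contact_force'])
c=np.array([.581,-.185]);cx=np.array([.995,.1]);cy=np.array([-.1,.995])
for n in('scene','side'):
    f=grab(n);P=pts(f);X=(P[...,:2]-c)@cx;Y=(P[...,:2]-c)@cy;Z=P[...,2]
    m=(abs(X)<.09)&(abs(Y)>.02)&(abs(Y)<.05)&(Z>.0405)&(Z<.047);print(n,m.sum(),np.percentile(X[m],[5,50,95]).round(3))
    m=(X>.068)&(X<.25)&(abs(Y)<.05)&(Z>.025)&(Z<.04);print('rear edge',m.sum(),np.percentile(X[m],[50,98]).round(3) if m.sum() else '')
E
python3 m.py
```

```text
[ 0.54192938 -0.1886      0.02186219] [-1.84748751 -0.51239287  2.01325473]
scene 67 [-0.028 -0.025 -0.017]
rear edge 220 [0.089 0.104]
side 38 [-0.027 -0.022 -0.017]
rear edge 268 [0.085 0.102]
```

Emit:
arm_command:
  rows:
    - {"fingers":-1,"x":-0.008,"y":0,"z":0,"ax":0,"ay":0,"az":0}
    - {"fingers":-1,"x":-0.008,"y":0,"z":0,"ax":0,"ay":0,"az":0}
    - {"fingers":-1,"x":-0.008,"y":0,"z":0,"ax":0,"ay":0,"az":0}
    - {"fingers":-1,"x":-0.008,"y":0,"z":0,"ax":0,"ay":0,"az":0}
    - {"fingers":-1,"x":-0.008,"y":0,"z":0,"ax":0,"ay":0,"az":0}
    - {"fingers":-1,"x":-0.008,"y":0,"z":0,"ax":0,"ay":0,"az":0}
    - {"fingers":-1,"x":-0.008,"y":0,"z":0,"ax":0,"ay":0,"az":0}
    - {"fingers":-1,"x":-0.008,"y":0,"z":0,"ax":0,"ay":0,"az":0}

```text
clock: 5.83
tcp_pos: [0.6052, -0.1827, 0.0216]
orientation: [0.15, -3.138, -0.0]
contact_force: [-0.9, -0.4, -0.7]
grip_width: -0.0001
gripper_force: 0.8
```

Emit:
arm_command:
  rows:
    - {"fingers":-1,"x":-0.004,"y":0,"z":0,"ax":0,"ay":0,"az":0}

```text
clock: 5.92
tcp_pos: [0.6099, -0.1821, 0.0217]
orientation: [-0.151, 3.137, -0.0]
contact_force: [-1.2, 0.3, -0.3]
grip_width: 0.0
gripper_force: 0.7
```

Emit:
arm_command:
  rows:
    - {"fingers":-1,"x":-0.003,"y":0,"z":0,"ax":0,"ay":0,"az":0}

```text
clock: 6.0
tcp_pos: [0.6123, -0.1819, 0.0217]
orientation: [-0.151, 3.138, 0.0]
contact_force: [-1.0, -0.3, 0.0]
grip_width: 0.0004
gripper_force: 0.7
```

Emit:
arm_command:
  rows:
    - {"fingers":-1,"x":-0.003,"y":0,"z":0,"ax":0,"ay":0,"az":0}

```text
clock: 6.08
tcp_pos: [0.6147, -0.1816, 0.0217]
orientation: [0.15, -3.138, -0.0]
contact_force: [-0.8, 0.5, -0.5]
grip_width: -0.0001
gripper_force: 0.7
```

```bash
python3 m.py
```

```text
[ 0.61471374 -0.18163885  0.02170763] [-0.84674826  0.52566683 -0.53342777]
scene 60 [0.045 0.047 0.057]
rear edge 521 [0.123 0.175]
side 26 [0.044 0.048 0.054]
rear edge 819 [0.121 0.171]
```

Not yet at the stop. I'll keep going in small steps.

Emit:
arm_command:
  rows:
    - {"fingers":-1,"x":-0.003,"y":0,"z":0,"ax":0,"ay":0,"az":0}

```text
clock: 6.27
tcp_pos: [0.617, -0.1816, 0.0218]
orientation: [0.149, -3.138, -0.0]
contact_force: [-0.6, -0.8, 1.3]
grip_width: 0.0003
gripper_force: 0.7
```

Emit:
arm_command:
  rows:
    - {"fingers":-1,"x":-0.003,"y":0,"z":0,"ax":0,"ay":0,"az":0}

```text
clock: 6.35
tcp_pos: [0.6193, -0.1814, 0.0217]
orientation: [0.149, -3.136, -0.001]
contact_force: [-12.3, -1.0, 6.0]
grip_width: 0.0003
gripper_force: 6.0
```

Emit:
arm_command:
  rows:
    - {"fingers":-1,"x":-0.003,"y":0,"z":0,"ax":0,"ay":0,"az":0}

```text
clock: 6.43
tcp_pos: [0.6193, -0.1814, 0.0215]
orientation: [0.148, -3.13, -0.003]
contact_force: [-18.9, 1.4, 16.4]
grip_width: -0.0001
gripper_force: 9.5
```

The end stop is reached: force rose to 19 N and x stalled. I'll back off, lift and move aside to look.

Emit:
arm_command:
  rows:
    - {"fingers":-1,"x":0.012,"y":0,"z":0,"ax":0,"ay":0,"az":0}
    - {"fingers":-1,"x":0.012,"y":0,"z":0,"ax":0,"ay":0,"az":0}
    - {"fingers":-1,"x":0,"y":0,"z":-0.035,"ax":0,"ay":0,"az":0}
    - {"fingers":-1,"x":0,"y":0,"z":-0.035,"ax":0,"ay":0,"az":0}
    - {"fingers":-1,"x":0,"y":0,"z":-0.035,"ax":0,"ay":0,"az":0}
    - {"fingers":-1,"x":0.035,"y":0.02,"z":-0.03,"ax":0,"ay":0,"az":0}
    - {"fingers":-1,"x":0.035,"y":0.02,"z":-0.03,"ax":0,"ay":0,"az":0}
    - {"fingers":-1,"x":0.035,"y":0.02,"z":-0.03,"ax":0,"ay":0,"az":0}
    - {"fingers":-1,"x":0.035,"y":0.035,"z":0,"ax":0,"ay":0,"az":0}
    - {"fingers":-1,"x":0,"y":0,"z":0,"ax":0,"ay":0,"az":0}

```text
clock: 7.27
tcp_pos: [0.4704, -0.1118, 0.2014]
orientation: [0.153, -3.136, -0.008]
contact_force: [-1.0, -0.3, -1.0]
grip_width: -0.0003
gripper_force: 0.0
```

```bash
python3 m.py
python3 - <<'E'
from h import *
f=grab('wrist','w2.png')
E
```

```text
[ 0.47040824 -0.11181585  0.20144009] [-0.97422493 -0.3371984  -0.99522387]
scene 70 [0.049 0.053 0.061]
rear edge 972 [0.124 0.178]
side 43 [0.048 0.052 0.057]
rear edge 852 [0.123 0.175]
```

View pics/w2.png

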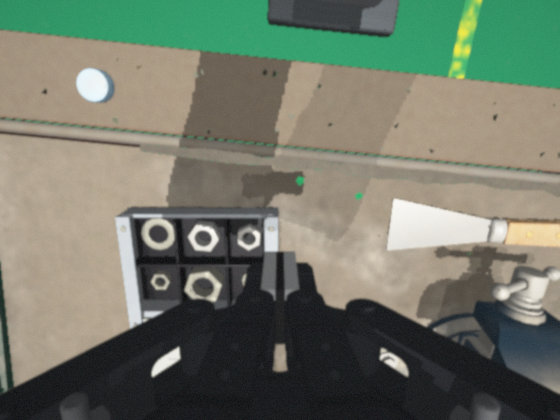

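The wrist view shows the open case: a washer at (157,235), nuts at (203,237), (249,237), (160,282) and (204,286), and the sixth compartment hidden. I'll measure their sizes.

Run:
```python
from h import *
f=dict(np.load('pics/wrist.npz'));g=cv2.cvtColor(f['frame'],cv2.COLOR_RGB2GRAY)
S=4;G=cv2.resize(g,None,fx=S,fy=S,interpolation=cv2.INTER_CUBIC)
for n,(u,v),h in(('washer',(157,235),8),('mid',(203,237),20),('right',(249,237),16),('small',(160,282),14),('big',(204,286),23)):
    x0,y0=(u-23)*S,(v-21)*S;c=(G[y0:y0+42*S,x0:x0+46*S]>105).astype(np.uint8)
    cs,_=cv2.findContours(c,cv2.RETR_EXTERNAL,2)
    q=min(cs,key=lambda k:np.hypot(*(np.array(cv2.minEnclosingCircle(k)[0])-[23*S,21*S]))+(1e3 if cv2.contourArea(k)<300 else 0))
    q=(q[:,0]+[x0,y0]+.5)/S-.5
    W=np.array([ray(f,*p,h/1000) for p in q])[:,:2].astype(np.float32);(cc,rad)=cv2.minEnclosingCircle(W)
    t=np.array(cc)-[.581,-.185];print(n,np.round(cc,4),'dia mm',round(2000*rad,1),'case',(t@[.995,.1]).round(4),(t@[-.1,.995]).round(4))
o=r.get_obs();print(o['tcp_pos'])
```

```text
washer [ 0.5367 -0.2396] dia mm 56.0 case -0.0495 -0.0499
mid [ 0.541  -0.1885] dia mm 34.3 case -0.0401 0.0006
right [ 0.5385 -0.1411] dia mm 28.9 case -0.0379 0.048
small [ 0.5999 -0.2354] dia mm 22.2 case 0.0138 -0.0521
big [ 0.5973 -0.1859] dia mm 43.0 case 0.0161 -0.0025
[ 0.47659685 -0.11515392  0.20195125]
```

The front-middle nut measures 34 mm across corners at (0.541,-0.189), so it is the M20. The others come out at 29, 22 and 43 mm. I'll go above it, then down.

Emit:
arm_command:
  rows:
    - {"fingers":-1,"x":-0.0193,"y":-0.0263,"z":0,"ax":0,"ay":0,"az":0}
    - {"fingers":-1,"x":-0.0193,"y":-0.0263,"z":0,"ax":0,"ay":0,"az":0}
    - {"fingers":-1,"x":-0.0193,"y":-0.0263,"z":0,"ax":0,"ay":0,"az":0}
    - {"fingers":-1,"x":0,"y":0,"z":0.035,"ax":0,"ay":0,"az":0}
    - {"fingers":-1,"x":0,"y":0,"z":0.035,"ax":0,"ay":0,"az":0}
    - {"fingers":-1,"x":0,"y":0,"z":0.035,"ax":0,"ay":0,"az":0}
    - {"fingers":-1,"x":0,"y":0,"z":0.035,"ax":0,"ay":0,"az":0}
    - {"fingers":-1,"x":0,"y":0,"z":0,"ax":0,"ay":0,"az":0}
    - {"fingers":-1,"x":0,"y":0,"z":0,"ax":0,"ay":0,"az":0}
    - {"fingers":-1,"x":0,"y":0,"z":0,"ax":0,"ay":0,"az":0}

```text
clock: 8.25
tcp_pos: [0.5425, -0.1898, 0.0626]
orientation: [-0.149, 3.136, -0.002]
contact_force: [0.4, 0.5, 0.8]
grip_width: 0.0
gripper_force: 0.0
```

Run:
```python
from h import *
o=r.get_obs();print(o['tcp_pos'],o['orientation']);t=o['tcp_pos']
for n in('scene','side','wrist'):
    f=grab(n);P=pts(f);m=(np.abs(P[...,:2]-t[:2]).max(-1)<.022)&(P[...,2]>.045)&(P[...,2]<.15)
    q=P[m];zs=np.sort(q[:,2]);lo=q[q[:,2]<zs[0]+.03];print(n,zs[[0,5,15]].round(3),lo.min(0).round(3),lo.max(0).round(3))
```

```text
[ 0.54253029 -0.18981364  0.0625771 ] [-1.48777307e-01  3.13643384e+00 -1.96208224e-03]
scene [0.076 0.081 0.084] [ 0.532 -0.206  0.076] [ 0.555 -0.176  0.105]
side [0.074 0.077 0.082] [ 0.53  -0.185  0.074] [ 0.551 -0.172  0.104]
wrist [0.078 0.079 0.08 ] [ 0.53  -0.204  0.078] [ 0.538 -0.176  0.108]
```

The tip is centred at z≈0.077. I'll go down 29 mm and dwell.

Emit:
arm_command:
  rows:
    - {"fingers":-1,"x":0,"y":0,"z":0.015,"ax":0,"ay":0,"az":0}
    - {"fingers":-1,"x":0,"y":0,"z":0.014,"ax":0,"ay":0,"az":0}
    - {"fingers":-1,"x":0,"y":0,"z":0,"ax":0,"ay":0,"az":0}
    - {"fingers":-1,"x":0,"y":0,"z":0,"ax":0,"ay":0,"az":0}
    - {"fingers":-1,"x":0,"y":0,"z":0,"ax":0,"ay":0,"az":0}
    - {"fingers":-1,"x":0,"y":0,"z":0,"ax":0,"ay":0,"az":0}
    - {"fingers":-1,"x":0,"y":0,"z":0,"ax":0,"ay":0,"az":0}
    - {"fingers":-1,"x":0,"y":0,"z":0,"ax":0,"ay":0,"az":0}
    - {"fingers":-1,"x":0,"y":0,"z":0,"ax":0,"ay":0,"az":0}
    - {"fingers":-1,"x":0,"y":0,"z":0,"ax":0,"ay":0,"az":0}

```text
clock: 9.23
tcp_pos: [0.5411, -0.1885, 0.0325]
orientation: [-0.15, 3.138, -0.0]
contact_force: [0.2, 0.6, -0.4]
grip_width: -0.0002
gripper_force: 0.0
```

Emit:
arm_command:
  rows:
    - {"fingers":-1,"x":0,"y":0,"z":0,"ax":0,"ay":0,"az":0}
    - {"fingers":-1,"x":0,"y":0,"z":0,"ax":0,"ay":0,"az":0}
    - {"fingers":-1,"x":0,"y":0,"z":0,"ax":0,"ay":0,"az":0}
    - {"fingers":-1,"x":0,"y":0,"z":0,"ax":0,"ay":0,"az":0}
    - {"fingers":-1,"x":0,"y":0,"z":0,"ax":0,"ay":0,"az":0}
    - {"fingers":-1,"x":0,"y":0,"z":0,"ax":0,"ay":0,"az":0}
    - {"fingers":-1,"x":0,"y":0,"z":0,"ax":0,"ay":0,"az":0}
    - {"fingers":-1,"x":0,"y":0,"z":0,"ax":0,"ay":0,"az":0}
    - {"fingers":-1,"x":0,"y":0,"z":0,"ax":0,"ay":0,"az":0}
    - {"fingers":-1,"x":0,"y":0,"z":0,"ax":0,"ay":0,"az":0}

```text
clock: 10.07
tcp_pos: [0.5411, -0.1885, 0.0323]
orientation: [0.15, -3.138, -0.0]
contact_force: [-0.1, 0.8, 0.1]
grip_width: -0.0001
gripper_force: 0.0
```

Emit:
arm_command:
  rows:
    - {"fingers":-1,"x":0,"y":0,"z":0,"ax":0,"ay":0,"az":0}
    - {"fingers":-1,"x":0,"y":0,"z":0,"ax":0,"ay":0,"az":0}
    - {"fingers":-1,"x":0,"y":0,"z":0,"ax":0,"ay":0,"az":0}
    - {"fingers":-1,"x":0,"y":0,"z":0,"ax":0,"ay":0,"az":0}
    - {"fingers":-1,"x":0,"y":0,"z":0,"ax":0,"ay":0,"az":0}
    - {"fingers":-1,"x":0,"y":0,"z":0,"ax":0,"ay":0,"az":0}
    - {"fingers":-1,"x":0,"y":0,"z":0,"ax":0,"ay":0,"az":0}
    - {"fingers":-1,"x":0,"y":0,"z":0,"ax":0,"ay":0,"az":0}
    - {"fingers":-1,"x":0,"y":0,"z":0,"ax":0,"ay":0,"az":0}
    - {"fingers":-1,"x":0,"y":0,"z":0,"ax":0,"ay":0,"az":0}

```text
clock: 10.9
tcp_pos: [0.541, -0.1885, 0.0323]
orientation: [0.15, -3.138, -0.0]
contact_force: [-0.5, -0.2, 0.3]
grip_width: -0.0
gripper_force: 0.0
```

Emit:
arm_command:
  rows:
    - {"fingers":-1,"x":0,"y":0,"z":0,"ax":0,"ay":0,"az":0}
    - {"fingers":-1,"x":0,"y":0,"z":0,"ax":0,"ay":0,"az":0}
    - {"fingers":-1,"x":0,"y":0,"z":0,"ax":0,"ay":0,"az":0}
    - {"fingers":-1,"x":0,"y":0,"z":0,"ax":0,"ay":0,"az":0}
    - {"fingers":-1,"x":0,"y":0,"z":0,"ax":0,"ay":0,"az":0}
    - {"fingers":-1,"x":0,"y":0,"z":0,"ax":0,"ay":0,"az":0}
    - {"fingers":-1,"x":0,"y":0,"z":0,"ax":0,"ay":0,"az":0}
    - {"fingers":-1,"x":0,"y":0,"z":0,"ax":0,"ay":0,"az":0}
    - {"fingers":-1,"x":0,"y":0,"z":0,"ax":0,"ay":0,"az":0}
    - {"fingers":-1,"x":0,"y":0,"z":0,"ax":0,"ay":0,"az":0}

```text
clock: 11.73
tcp_pos: [0.541, -0.1886, 0.0323]
orientation: [0.15, -3.138, -0.0]
contact_force: [-0.5, -0.0, -0.2]
grip_width: -0.0004
gripper_force: 0.0
```

```bash
python3 m.py
python3 - <<'E'
from h import *
t=r.get_obs()['tcp_pos'];print(t)
a=dict(np.load('pics/scene.npz'));b=dict(np.load('pics/side.npz'))
for f in(a,b):
    P=pts(f);m=(np.abs(P[...,:2]-t[:2]).max(-1)<.018)&(P[...,2]>.039);print(np.sort(P[m][:,2])[[0,5,15]].round(3))
cv2.imwrite('pics/e.png',np.hstack([cv2.resize(b['frame'][130:220,260:350,::-1],(390,390)),cv2.resize(a['frame'][220:310,295:385,::-1],(390,390))]))
E
```

```text
[ 0.54103744 -0.18855303  0.0323115 ] [-0.54779035 -0.03952224 -0.17286228]
scene 42 [0.05  0.053 0.062]
rear edge 859 [0.13  0.179]
side 47 [0.047 0.052 0.057]
rear edge 844 [0.122 0.175]
[ 0.54105508 -0.1885592   0.03231052]
[0.045 0.049 0.053]
[0.044 0.046 0.052]
```

View pics/e.png

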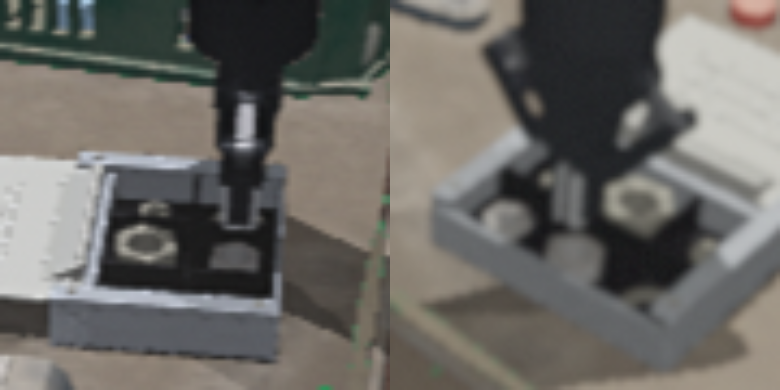

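Both views show the tips above the front-middle nut: side about (240,225) over (238,255), scene about (570,225) over (575,255). The lid is fully open. I'll raise 3 mm for height margin, dwell again and hand in.

Emit:
arm_command:
  rows:
    - {"fingers":-1,"x":0,"y":0,"z":-0.003,"ax":0,"ay":0,"az":0}
    - {"fingers":-1,"x":0,"y":0,"z":0,"ax":0,"ay":0,"az":0}
    - {"fingers":-1,"x":0,"y":0,"z":0,"ax":0,"ay":0,"az":0}
    - {"fingers":-1,"x":0,"y":0,"z":0,"ax":0,"ay":0,"az":0}
    - {"fingers":-1,"x":0,"y":0,"z":0,"ax":0,"ay":0,"az":0}
    - {"fingers":-1,"x":0,"y":0,"z":0,"ax":0,"ay":0,"az":0}
    - {"fingers":-1,"x":0,"y":0,"z":0,"ax":0,"ay":0,"az":0}
    - {"fingers":-1,"x":0,"y":0,"z":0,"ax":0,"ay":0,"az":0}
    - {"fingers":-1,"x":0,"y":0,"z":0,"ax":0,"ay":0,"az":0}
    - {"fingers":-1,"x":0,"y":0,"z":0,"ax":0,"ay":0,"az":0}

```text
clock: 12.67
tcp_pos: [0.5411, -0.1885, 0.0353]
orientation: [0.15, -3.138, -0.0]
contact_force: [-0.2, 0.5, 0.4]
grip_width: 0.0004
gripper_force: 0.0
```

Emit:
arm_command:
  rows:
    - {"fingers":-1,"x":0,"y":0,"z":0,"ax":0,"ay":0,"az":0}
    - {"fingers":-1,"x":0,"y":0,"z":0,"ax":0,"ay":0,"az":0}
    - {"fingers":-1,"x":0,"y":0,"z":0,"ax":0,"ay":0,"az":0}
    - {"fingers":-1,"x":0,"y":0,"z":0,"ax":0,"ay":0,"az":0}
    - {"fingers":-1,"x":0,"y":0,"z":0,"ax":0,"ay":0,"az":0}
    - {"fingers":-1,"x":0,"y":0,"z":0,"ax":0,"ay":0,"az":0}
    - {"fingers":-1,"x":0,"y":0,"z":0,"ax":0,"ay":0,"az":0}
    - {"fingers":-1,"x":0,"y":0,"z":0,"ax":0,"ay":0,"az":0}
    - {"fingers":-1,"x":0,"y":0,"z":0,"ax":0,"ay":0,"az":0}
    - {"fingers":-1,"x":0,"y":0,"z":0,"ax":0,"ay":0,"az":0}

```text
clock: 13.5
tcp_pos: [0.5411, -0.1885, 0.0353]
orientation: [0.15, -3.138, -0.0]
contact_force: [0.7, -0.7, -0.5]
grip_width: 0.0
gripper_force: 0.0
```

Emit:
arm_command:
  rows:
    - {"fingers":-1,"x":0,"y":0,"z":0,"ax":0,"ay":0,"az":0}
    - {"fingers":-1,"x":0,"y":0,"z":0,"ax":0,"ay":0,"az":0}
    - {"fingers":-1,"x":0,"y":0,"z":0,"ax":0,"ay":0,"az":0}
    - {"fingers":-1,"x":0,"y":0,"z":0,"ax":0,"ay":0,"az":0}
    - {"fingers":-1,"x":0,"y":0,"z":0,"ax":0,"ay":0,"az":0}
    - {"fingers":-1,"x":0,"y":0,"z":0,"ax":0,"ay":0,"az":0}
    - {"fingers":-1,"x":0,"y":0,"z":0,"ax":0,"ay":0,"az":0}
    - {"fingers":-1,"x":0,"y":0,"z":0,"ax":0,"ay":0,"az":0}
    - {"fingers":-1,"x":0,"y":0,"z":0,"ax":0,"ay":0,"az":0}
    - {"fingers":-1,"x":0,"y":0,"z":0,"ax":0,"ay":0,"az":0}

```text
clock: 14.33
tcp_pos: [0.5411, -0.1885, 0.0353]
orientation: [-0.15, 3.138, 0.0]
contact_force: [0.5, -0.7, -1.1]
grip_width: 0.0002
gripper_force: 0.0
```

Emit:
arm_command:
  rows:
    - {"fingers":-1,"x":0,"y":0,"z":0,"ax":0,"ay":0,"az":0}
    - {"fingers":-1,"x":0,"y":0,"z":0,"ax":0,"ay":0,"az":0}
    - {"fingers":-1,"x":0,"y":0,"z":0,"ax":0,"ay":0,"az":0}
    - {"fingers":-1,"x":0,"y":0,"z":0,"ax":0,"ay":0,"az":0}
    - {"fingers":-1,"x":0,"y":0,"z":0,"ax":0,"ay":0,"az":0}
    - {"fingers":-1,"x":0,"y":0,"z":0,"ax":0,"ay":0,"az":0}
    - {"fingers":-1,"x":0,"y":0,"z":0,"ax":0,"ay":0,"az":0}
    - {"fingers":-1,"x":0,"y":0,"z":0,"ax":0,"ay":0,"az":0}

```text
clock: 15.0
tcp_pos: [0.541, -0.1885, 0.0353]
orientation: [0.15, -3.138, -0.0]
contact_force: [0.2, -0.1, 0.2]
grip_width: -0.0002
gripper_force: 0.0
```

```bash
python3 -c "
from bench import r
print(r.get_obs()['tcp_pos']);print(r.hand_in())"
```

```text
[ 0.54102997 -0.18853248  0.03530171]
the job is handed in; nothing more can be done
None
```

I pushed the lid to its end stop and the arm is dwelling straight above the M20 nut (front-middle compartment), tips about 3 cm above it by the cameras rather than 2 cm because they sit about 16 mm above the reported TCP height; the job is handed in, but no verdict came back.

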